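# Load the autosampler carrier in sampling order

## Robot

A 6-joint arm with a two-finger parallel gripper is mounted at the origin on a cart in front of the work surface, level with it; the furniture and walls round the work are solid. World frame = base frame: x ahead of the robot, y to its left, z up, the work surface at z = 0. Lengths are in m, angles in rad, forces in N, time in s.
With the tool pointing down it reaches from about 0.4 to 0.925 m from the base axis. Payload 3.4 kg.
Tool frame: the origin (TCP) lies at the very end of the fingers, on their centre line; the grasp point (between the pads) lies 19 mm behind it; z points along the fingers, y is the line along which they close (so a half turn about z gives the same grasp; the last joint's range is limited). The gripper opens to 85 mm and grips with 20 to 120 N. Pads are 22 mm wide; open, the fingers measure 114 mm over their backs; the gripper's body (76 mm by 85 mm) begins 54 mm behind the grasp point. The pads swing forward as they close: fully open they stand 13 mm farther back than shut.
Start: joints at [-1.359, 0.307, 1.506, -0, 1.328, -0.073], TCP at [0.162, -0.552, 0.231] pointing down, gripper open.
Joint ranges: [-3.12, 3.12], [-1.05, 2.28], [0.14, 2.33], [-1.42, 4.57], [0.1, 2.73], [-2.68, 2.68]. Speed limits (rad/s): [2.57, 2.57, 3.14, 3.14, 3.14, 3.14].

## Interface

Orientations are given as [roll, pitch, yaw] about the fixed x, y, z axes, in that order (R = Rz(yaw) Ry(pitch) Rx(roll)).
In Python, from workcell import arm gives the robot as it stands.
- The arm moves only by the tool send_rows, never from a script. Its argument "plan" is a list of rows, each a list of 7 numbers: the shift along the tool's x, y, z in fractions of the full range, 1 being 0.75 m, then the turn, a rotation vector about the tool's x, y, z in fractions of the full range, 1 being pi rad, then the finger opening in m, from 0 to 0.0854. A call has 1 to 12 rows; each row is the pose to reach, as a shift and turn from the pose commanded when the call began, along the tool's axes at that moment; what a row does not reach only later rows make up. A row lasts 1/10 s, in which the tool goes at most 50 mm and 8.59 degrees, less where a joint would pass 70% of its speed; a pose out of reach is approached as far as the arm can. No shift or turn number may pass 1 either way. A call with a gripper value outside its range is refused whole. The fingers move at their own pace and stop on an object; the grip force is fixed at half the most. Time passes only in rows, so rows that repeat a pose let the fingers close. It gives the time, the measured TCP pose, the force, the opening and the grip force at its end, in the units of the state.
- arm.get_state(): the state, without advancing time (a new reading comes with each control period).
- arm.snapshot(name): name is "scene" or "top" or "wrist"; returns the picture (400x640x3 uint8, blue, green, red); there is no depth.
- arm.camera_model(name): a dict with "camera_matrix" (3x3 intrinsics, pixels), "k1" (the pictures are not rectified: a ray, as slopes to the right and down, at radius r is drawn at 1 + k1 r^2 times it, then the intrinsics apply), "R" (3x3) and "t" (3): a world point X has camera coordinates R X + t. Camera axes: x right, y down, z forward; pixel columns grow to the right and rows downward; lengths in m; the calibration is good to about 2 mm. A picture is of the moment at which its call begins: read the wrist's pose just before it. camera_model takes no time and is no camera call; for the wrist camera it gives the pose at the moment of the call.
- arm.hand_in(): hands the job in; it is judged then, once.
The state is a dict: "t": time; "joint_pos": joint angles; "qd": joint speeds; "joint_efforts": joint torques, N m; "position": TCP position; "ee_rot": TCP orientation; "contact_force": force on the tool from outside, world axes, zero at the start; "torque": the same for the moment, N m; "finger_gap": finger opening in m; "grip_force": force on a finger pad.
Only numpy, scipy, OpenCV 4.12 (cv2) and the standard library are available. Lean on these libraries where they do the work, as an engineer would, in place of code of your own. Each camera call takes 0.05 s, during which the arm holds its last target. There are 200 camera calls.

## Task

The four green-capped sample vials stand in the white storage rack in the order they were taken, the first one next to the rack's upright handle. Move them to the grey autosampler carrier, which is run from the blank (the short black-capped vial at one of its ends) to the check standard (the slim vial with the metal cap at the other end): the first sample goes into the well next to the blank, the others follow in order, and the last one stands next to the check standard. Keep the vials upright, set them down into their wells without dropping them, and leave the blank, the check standard and everything else where they stand.

Things in the scene. Friction and masses are not known exactly. Their poses are not given: they have to be found in the camera images.
- sample_1: Green-capped glass vial, 27 mm diameter, 61 mm high (22 mm wide cap from 47 mm up), about 35 g; the four look alike, told apart by their place in the row. Origin: centre of its underside, z up its axis. Starts in the 1st place, next to the storage rack's handle; belongs in the carrier well next to the blank.
- sample_2: Green-capped glass vial, 27 mm diameter, 61 mm high (22 mm wide cap from 47 mm up), about 35 g; the four look alike, told apart by their place in the row. Origin: centre of its underside, z up its axis. Starts in the 2nd place from the handle; belongs in the 2nd sample well from the blank.
- sample_3: Green-capped glass vial, 27 mm diameter, 61 mm high (22 mm wide cap from 47 mm up), about 35 g; the four look alike, told apart by their place in the row. Origin: centre of its underside, z up its axis. Starts in the 3rd place from the handle; belongs in the 3rd sample well from the blank.
- sample_4: Green-capped glass vial, 27 mm diameter, 61 mm high (22 mm wide cap from 47 mm up), about 35 g; the four look alike, told apart by their place in the row. Origin: centre of its underside, z up its axis. Starts in the 4th and last place, farthest from the handle; belongs in the well next to the check standard.
- storage_rack: White plastic block 224x64x30 mm, fixed; row of 4 wells 38 mm wide, 24 deep (floor 6 mm above bench). Origin: centre of underside; x along the row to the end with the upright black handle (arch at x=+0.098, 63 mm high), z up. Wells at x=+0.060, +0.012, -0.036, -0.084, y=0. Vials stand 37 mm out, 21 mm apart: put the fingers either side of the row, closing along y.
- carrier: Autosampler carrier: grey block 266x64x30 mm, fixed. Origin: centre of underside; x along the row, away from the end with the flat black pull grip (to x=-0.157), z up. Wells 24 mm deep (floor 6 mm above bench), y=0: four for samples, 38 mm wide (5 mm play round a vial), at x=+0.072, +0.024, -0.024, -0.072; 28 mm wide end wells at x=+0.114 and -0.114 hold the blank and the check standard.
- blank: The blank: short black-capped vial, 23 mm diameter, 42 mm high, in one of the carrier's two end wells (either); stays there. Origin: centre of its underside.
- check_standard: The check standard: slim clear vial with a crimped aluminium cap, 23 mm diameter, 64 mm high, in the carrier's other end well; stays there. Origin: centre of its underside.
- petri_dishes: Bystander: stack of clear petri dishes, 60 mm diameter, 30 mm high. Origin: centre of its underside.
- flask: Bystander: conical glass flask, 63 mm diameter, 104 mm high. Origin: centre of its underside.
Mind the look-alikes: they are no part of the job. What is shaped like the sample_3 but purple is not meant.

How it is judged:
By the outcome, as a careful person would: the job done as asked, in the order asked, and still so for the second after the job is handed in, with the robot touching nothing.
It also fails if it takes over 83 s, if anything falls off the work surface, if the arm or the gripper's body presses on something with over 40 N, if the wrist force passes 120 N, or if a joint passes its speed limit or range.

## Working session

There is one attempt and no reset: what is moved stays moved. The work goes in short steps, Python scripts to look and compute and a tool call to move; the robot and the scene stay as the last step left them, time stands still between calls to the robot, and variables do not carry over. Pictures are saved under pics/ and viewed, at most 14 in all, crops included, and the job is handed in when it is done.

Besides the shell and the picture viewer there is one more tool, called after ">>>" as name(argument=value, ...) on one line, values as JSON. send_rows: Moves the arm, as the interface text tells. Its arguments: {"type":"object","properties":{"plan":{"type":"array"}},"required":["plan"]}

```bash
mkdir -p pics; ls
python3 - <<'E'
from workcell import arm
import cv2,numpy as np
s=arm.get_state();print(s)
for n in("scene","top"):
    cv2.imwrite(f"pics/{n}0.png",arm.snapshot(n));m=arm.camera_model(n);print(n,m)
E
```

```text
pics
{'t': 0.0, 'joint_pos': array([-1.35850395e+00,  3.07553415e-01,  1.50762505e+00, -3.39990510e-05,
        1.32839021e+00, -7.35080579e-02]), 'qd': array([ 0.00094656,  0.00067152, -0.00081122,  0.00035242,  0.00048829,
        0.00211471]), 'joint_efforts': array([ 1.58725972e-03, -4.57554317e+01, -2.51920849e+01, -1.20685177e-04,
        1.32661892e-02,  2.54343426e-06]), 'position': array([ 0.16192616, -0.55103223,  0.23041048]), 'ee_rot': array([-3.13961955e+00, -1.12222828e-04,  2.85808517e-01]), 'contact_force': array([ 0.48963971,  0.57426684, -0.71427908]), 'torque': array([-0.03510665, -0.0309093 ,  0.00351215]), 'grip_force': 0.0, 'finger_gap': 0.0854465539476296}
scene {'camera_matrix': array([[503.38604098,   0.        , 323.63665894],
       [  0.        , 503.38604098, 204.32417062],
       [  0.        ,   0.        ,   1.        ]]), 'k1': -0.14407244227927965, 'R': array([[ 0.85092891, -0.52489831, -0.02004396],
       [-0.34379516, -0.52767515, -0.77676497],
       [ 0.39714592,  0.66786278, -0.62947154]]), 't': array([-0.50084953,  0.16725909,  0.79234807])}
top {'camera_matrix': array([[406.96884706,   0.        , 316.65864208],
       [  0.        , 406.96884706, 200.43730818],
       [  0.        ,   0.        ,   1.        ]]), 'k1': -0.10460924914142529, 'R': array([[-0.00565224, -0.9996825 , -0.02455515],
       [-0.98559192,  0.00972029, -0.16886111],
       [ 0.16904618,  0.02324691, -0.98533394]]), 't': array([-0.09450733,  0.54502437,  0.83937946])}
```

View pics/scene0.png

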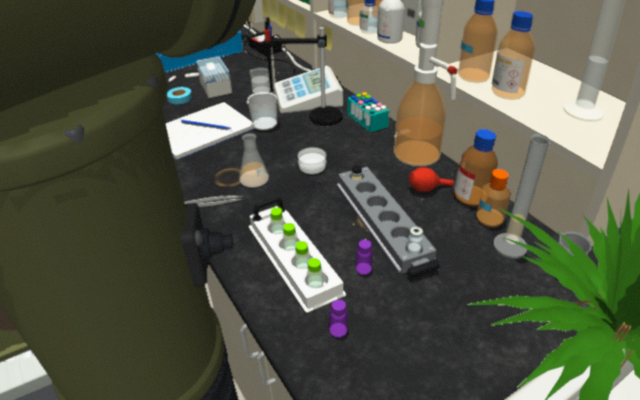

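View pics/top0.png

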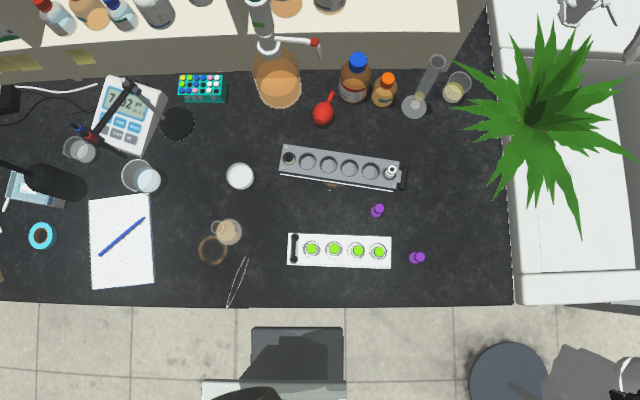

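The top view shows the white rack with its handle at px (293,250) and green caps at (311,249), (334,249), (357,251) and (379,251). The grey carrier has the black-capped blank at the left (289,156), the metal-capped check standard at the right (391,171) and its grip at (402,178). The purple look-alikes at (377,210) and (417,257) are not meant, because only the green caps in the rack are samples.

```bash
cat > h.py <<'E'
import cv2,numpy as np
from workcell import arm
def ray(m,p):
    K=m["camera_matrix"];d=np.array([m["k1"],0,0,0,0.])
    # drawn = x(1+k1 r^2): OpenCV model
    u=cv2.undistortPoints(np.array([[p]],float),K,d)[0,0]
    R,t=np.array(m["R"]),np.array(m["t"])
    v=R.T@np.array([u[0],u[1],1]);return -R.T@t,v/np.linalg.norm(v)
def plane(m,p,z):
    c,v=ray(m,p);return c+v*(z-c[2])/v[2]
def tri(m1,p1,m2,p2):
    a,u=ray(m1,p1);b,v=ray(m2,p2)
    s=np.linalg.lstsq(np.c_[u,-v],b-a,rcond=None)[0]
    P,Q=a+s[0]*u,b+s[1]*v;return (P+Q)/2,np.linalg.norm(P-Q)
def proj(m,X):
    return cv2.projectPoints(np.array([X],float),cv2.Rodrigues(np.array(m["R"]))[0],np.array(m["t"]),m["camera_matrix"],np.array([m["k1"],0,0,0,0.]))[0][0,0]
def blobs(img,lo,hi,amin=15):
    h=cv2.cvtColor(img,cv2.COLOR_BGR2HSV);k=cv2.inRange(h,lo,hi)
    n,l,s,c=cv2.connectedComponentsWithStats(k)
    return [(c[i],s[i]) for i in range(1,n) if s[i][4]>=amin]
GREEN=((35,120,80),(60,255,255));PURPLE=((130,100,40),(160,255,255))
E
python3 - <<'E'
from h import *
np.set_printoptions(precision=4,suppress=True)
a=cv2.imread("pics/scene0.png");b=cv2.imread("pics/top0.png")
ms,mt=arm.camera_model("scene"),arm.camera_model("top")
for nm,rng in(("G",GREEN),("P",PURPLE)):
    A=[c for c,s in blobs(a,*rng,30) if 240<c[0]<400 and c[1]<350 and c[1]>195];B=[c for c,s in blobs(b,*rng,30) if c[0]<450 and c[1]>190]
    print(nm,A,B)
    A.sort(key=lambda c:c[1]);B.sort(key=lambda c:c[0])
    if nm=="G":
        for p,q in zip(A,B):print(*tri(ms,p,mt,q),plane(mt,q,.065))
    else:
        for q in B:print(plane(mt,q,.04))
print("blank",plane(mt,(289,156),.048),"check",plane(mt,(391,171),.07))
c1=cv2.resize(b[135:275,265:435],None,fx=4.4,fy=4.2,interpolation=cv2.INTER_CUBIC)
c2=cv2.resize(a[160:345,240:445],None,fx=3.2,fy=3.2,interpolation=cv2.INTER_CUBIC)
cv2.imwrite("pics/ct.png",c1);cv2.imwrite("pics/cs.png",c2)
E
```

```text
G [array([276.203 , 213.2331]), array([288.6716, 228.8731]), array([301.302 , 247.6443]), array([313.7161, 264.6323])] [array([311.0294, 248.0588]), array([333.7143, 248.1   ]), array([357.9429, 250.0429]), array([378.5676, 251.2027])]
[ 0.4402 -0.0866  0.0594] 0.0005638074276183572 [ 0.4402 -0.0869  0.065 ]
[ 0.4395 -0.134   0.0592] 0.001347485384384473 [ 0.4398 -0.1342  0.065 ]
[ 0.4349 -0.1847  0.0592] 0.0014577234199674354 [ 0.4353 -0.1845  0.065 ]
[ 0.4322 -0.2279  0.0593] 0.0012251932027290326 [ 0.4325 -0.2274  0.065 ]
P [array([363.7929, 257.2649]), array([338.1256, 318.8341])] [array([376.8993, 210.0671]), array([416.3293, 257.0488])]
[ 0.5226 -0.2295  0.04  ]
[ 0.4201 -0.3113  0.04  ]
blank [ 0.6443 -0.0381  0.048 ] check [ 0.6023 -0.2586  0.07  ]
```

View pics/ct.png

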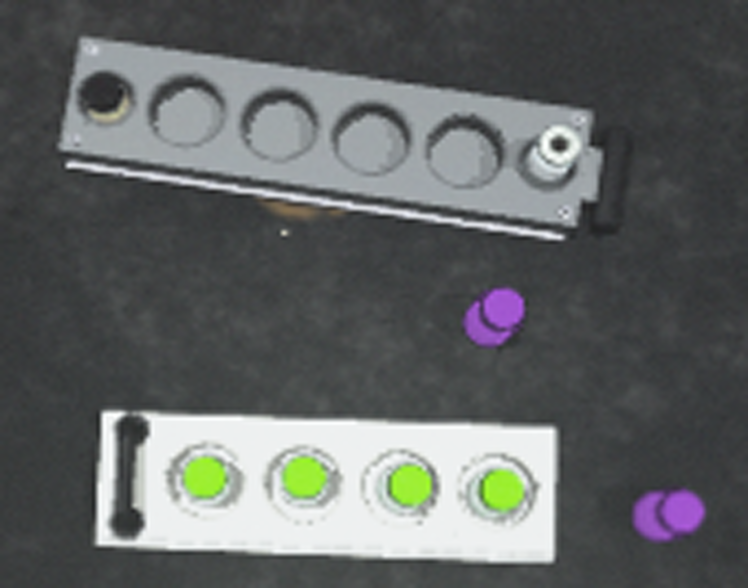

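View pics/cs.png

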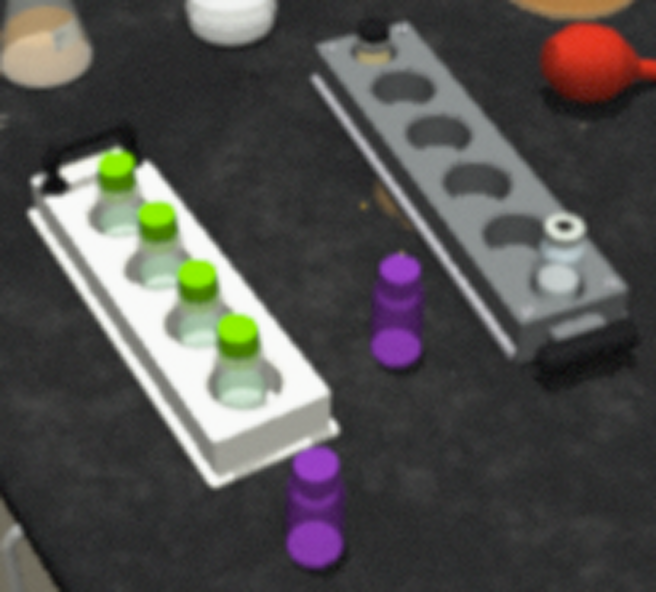

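The crops show four green-capped samples in the rack, with the handle at the left end, and both look-alikes are purple on the bench. The carrier has the blank at its left end and the check standard with the grip at its right end. The four empty well rims are at crop px (187,107), (280,123), (371,139) and (465,150).

Run:
```python
from h import *
np.set_printoptions(precision=4,suppress=True)
ms,mt=arm.camera_model("scene"),arm.camera_model("top")
T=lambda p:(p[0]/4.4+265-.4,p[1]/4.2+135-.4); S=lambda p:(p[0]/3.2+240-.35,p[1]/3.2+160-.35)
pts={"TL":((82,38),(405,24)),"BL":((60,150),(318,46)),"TR":((592,110),(627,290)),"BR":((577,228),(515,322)),
"w1":((187,108),(403,88)),"w2":((280,123),(438,133)),"w3":((371,138),(477,182)),"w4":((465,151),(515,233))}
C={}
for k,(t,s) in pts.items():
    P,e=tri(mt,T(t),ms,S(s));C[k]=plane(mt,T(t),.03);print(k,P,round(e,4),C[k])
ctr=np.mean([C[k] for k in("TL","BL","TR","BR")],0)
w=np.array([C[f"w{i}"] for i in range(1,5)])
d=(C["TL"]+C["BL"]-C["TR"]-C["BR"]);L=np.linalg.norm(d)/2;d/=2*L
dw=w[0]-w[3];print("carrier ctr",ctr,"len",L,"wells ctr",w.mean(0),"ang",np.degrees(np.arctan2(d[1],d[0])),np.degrees(np.arctan2(dw[1],dw[0])),np.linalg.norm(dw))
for x in(.114,.072,.024,-.024,-.072,-.114):print(x,ctr+d*x)
R=[plane(mt,T(p),.03) for p in((102,410),(95,545),(556,427),(553,562))]
c=np.mean(R,0);d=R[0]+R[1]-R[2]-R[3];L=np.linalg.norm(d)/2;d/=2*L
print("rack",c,L,np.degrees(np.arctan2(d[1],d[0])))
for x in(.06,.012,-.036,-.084):print(c+d*x)
```

```text
TL [ 0.6786 -0.0225  0.0285] 0.0014 [ 0.6788 -0.023   0.03  ]
BL [ 0.6173 -0.0124  0.0288] 0.0012 [ 0.6165 -0.0123  0.03  ]
TR [ 0.6353 -0.2844  0.0284] 0.0015 [ 0.6355 -0.2845  0.03  ]
BR [ 0.5697 -0.2732  0.0318] 0.0026 [ 0.5712 -0.2742  0.03  ]
w1 [ 0.6386 -0.0769  0.0281] 0.0017 [ 0.6388 -0.0773  0.03  ]
w2 [ 0.6296 -0.1246  0.029 ] 0.0013 [ 0.6299 -0.1249  0.03  ]
w3 [ 0.6217 -0.1713  0.0281] 0.0001 [ 0.6212 -0.1711  0.03  ]
w4 [ 0.6128 -0.2183  0.0298] 0.0018 [ 0.6135 -0.2188  0.03  ]
carrier ctr [ 0.6255 -0.1485  0.03  ] len 0.265379112238322 wells ctr [ 0.6259 -0.148   0.03  ] ang 80.39539471549134 79.86716374269785 0.14366738982448593
0.114 [ 0.6445 -0.0361  0.03  ]
0.072 [ 0.6375 -0.0775  0.03  ]
0.024 [ 0.6295 -0.1248  0.03  ]
-0.024 [ 0.6215 -0.1722  0.03  ]
-0.072 [ 0.6135 -0.2195  0.03  ]
-0.114 [ 0.6065 -0.2609  0.03  ]
rack [ 0.4368 -0.1456  0.03  ] 0.22503893807428113 87.29700042938562
[ 0.4396 -0.0856  0.03  ]
[ 0.4373 -0.1336  0.03  ]
[ 0.4351 -0.1815  0.03  ]
[ 0.4328 -0.2295  0.03  ]
```

```bash
cat >> h.py <<'E'
def rel(x,y,z,yaw):
    s=arm.get_state();yw=s["ee_rot"][2];p=s["position"]
    d=np.array([x,y,z])-p;c,n=np.cos(yw),np.sin(yw);dy=np.radians(yaw)-yw
    dy=(dy+np.pi)%(2*np.pi)-np.pi
    print("t",round(s["t"],2),"pos",p.round(4),"rpy",s["ee_rot"].round(4),"gap",round(s["finger_gap"],4),"F",s["contact_force"].round(1))
    print("rel",round(c*d[0]+n*d[1],4),round(n*d[0]-c*d[1],4),round(-d[2],4),"turn z",round(-dy,4))
E
python3 -c "
from h import *
rel(.4402,-.0866,.14,87.3)"
```

```text
t 0.1 pos [ 0.162  -0.5511  0.2305] rpy [-3.1398e+00 -1.0000e-04  2.8580e-01] gap 0.0853 F [1.2 0.3 0.1]
rel 0.3979 -0.3672 0.0905 turn z -1.2378
```

The manual's scale: shifts go in shares of 0.75 m and turns go in shares of pi rad. Converting my numbers, 0.385 m is 0.5133, 0.36 m is 0.48, -1.22 rad is -0.3883.

>>> send_rows(plan=[[0.0213, -0.02, 0, -0.0159, 0, 0, 0.06], [0.064, -0.0587, 0, 0, 0, -0.0477, 0.06], [0.1067, -0.0987, 0.0133, 0, 0, -0.0859, 0.06], [0.1533, -0.1413, 0.0267, 0, 0, -0.1241, 0.06], [0.2, -0.184, 0.04, 0, 0, -0.1623, 0.06], [0.2467, -0.2267, 0.0533, 0, 0, -0.2005, 0.06], [0.2933, -0.2707, 0.0667, 0, 0, -0.2387, 0.06], [0.34, -0.3133, 0.08, 0, 0, -0.2769, 0.06], [0.3867, -0.3573, 0.0867, 0, 0, -0.3119, 0.06], [0.4333, -0.4, 0.0933, 0, 0, -0.3438, 0.06], [0.48, -0.4427, 0.1, 0, 0, -0.3724, 0.06], [0.5133, -0.4733, 0.1067, 0, 0, -0.3883, 0.06]])

```text
t: 1.3
position: [0.4322, -0.1, 0.151]
ee_rot: [3.142, -0.001, 1.51]
contact_force: [-0.3, -0.9, -1.1]
finger_gap: 0.0598
grip_force: 0.0
```

```bash
python3 -c "
from h import *
rel(.4402,-.0866,.14,87.3)"
```

```text
t 1.3 pos [ 0.4322 -0.1     0.151 ] rpy [ 3.1415e+00 -5.0000e-04  1.5102e+00] gap 0.0598 F [-0.3 -0.9 -1.1]
rel 0.0138 0.0072 0.011 turn z -0.0135
```

In the tool's units: 0.014 m is 0.0187, 0.011 m is 0.0147, -0.0135 rad is -0.0043.

>>> send_rows(plan=[[0.0133, 0.0067, 0.008, 0, 0, -0.0032, 0.06], [0.0187, 0.0093, 0.0147, 0, 0, -0.0043, 0.06], [0.0187, 0.0093, 0.0147, 0, 0, -0.0043, 0.06], [0.0187, 0.0093, 0.0147, 0, 0, -0.0043, 0.06], [0.0187, 0.0093, 0.0147, 0, 0, -0.0043, 0.06]])

```text
t: 1.8
position: [0.4388, -0.0902, 0.1404]
ee_rot: [-3.141, 0.0, 1.517]
contact_force: [-0.1, -0.3, -0.6]
finger_gap: 0.0598
grip_force: 0.0
```

```bash
python3 -c "
from h import *
rel(.4402,-.0866,.034,87.3)
m=arm.camera_model('wrist');i=arm.snapshot('wrist');cv2.imwrite('pics/w1.png',i)
for X in((.4402,-.0866,.067),(.4395,-.134,.067),(.4349,-.1847,.067)):print(proj(m,X))
print([(c.round(1),s[4]) for c,s in blobs(i,*GREEN,100)])
for c,s in blobs(i,*GREEN,100):print(plane(m,c,.066))
"
```

```text
t 1.8 pos [ 0.4388 -0.0902  0.1404] rpy [-3.1415e+00  3.0000e-04  1.5171e+00] gap 0.0598 F [-0.1 -0.3 -0.6]
rel 0.0037 0.0012 0.1064 turn z -0.0065
[320.53207668 208.46722293]
[322.89430509 267.96184755]
[320.40814518 324.89895886]
[(array([320.4, 209.8]), np.int32(557)), (array([323.2, 266.1]), np.int32(605)), (array([321.4, 320.2]), np.int32(596))]
[ 0.44006102 -0.08786792  0.066     ]
[ 0.43981517 -0.13296276  0.066     ]
[ 0.43586356 -0.18103978  0.066     ]
```

View pics/w1.png

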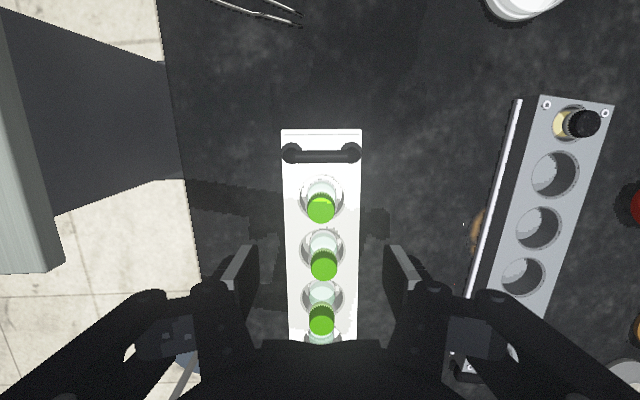

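The wrist view has the sample caps at (320,210), (323,266) and (321,320), with the handle at (321,153). The first cap is centred between the fingers and agrees with the triangulation to about 1 mm, so I go down on sample 1.

In the tool's units: 0.106 m is 0.1413, 0.003 m is 0.004, -0.006 rad is -0.0019.

>>> send_rows(plan=[[0.0027, 0.0013, 0.0267, 0, 0, -0.0019, 0.055], [0.004, 0.0013, 0.0667, 0, 0, -0.0019, 0.055], [0.004, 0.0013, 0.1067, 0, 0, -0.0019, 0.055], [0.004, 0.0013, 0.1333, 0, 0, -0.0019, 0.055], [0.004, 0.0013, 0.1413, 0, 0, -0.0019, 0.055], [0.004, 0.0013, 0.1413, 0, 0, -0.0019, 0.055], [0.004, 0.0013, 0.1413, 0, 0, -0.0019, 0.04], [0.004, 0.0013, 0.1413, 0, 0, -0.0019, 0.03], [0.004, 0.0013, 0.1413, 0, 0, -0.0019, 0.02], [0.004, 0.0013, 0.1413, 0, 0, -0.0019, 0.015], [0.004, 0.0013, 0.1413, 0, 0, -0.0019, 0.015], [0.004, 0.0013, 0.1413, 0, 0, -0.0019, 0.015]])

```text
t: 3.05
position: [0.4412, -0.0864, 0.0356]
ee_rot: [3.139, 0.001, 1.526]
contact_force: [-1.7, -0.4, 5.7]
finger_gap: 0.0242
grip_force: 58.5
```

```bash
python3 -c "
from h import *
rel(.638,-.0775,.1,80.2)"
```

```text
t 3.05 pos [ 0.4412 -0.0864  0.0356] rpy [3.1392e+00 8.0000e-04 1.5256e+00] gap 0.0242 F [-1.7 -0.4  5.7]
rel 0.0178 0.1962 -0.0644 turn z 0.1258
```

The gap of 24 mm and the upward force suggest that the grip is on the shoulder just under the cap. I open and re-grip a few millimetres lower.

In the tool's units: 0.003 m is 0.004, 0.001 m is 0.0013.

>>> send_rows(plan=[[0, 0, 0, 0, 0, 0, 0.04], [0, 0, 0, 0, 0, 0, 0.04], [0, 0, 0.0013, 0, 0, 0, 0.04], [0, 0, 0.004, 0, 0, 0, 0.04], [0, 0, 0.004, 0, 0, 0, 0.04]])

```text
t: 3.55
position: [0.4402, -0.086, 0.031]
ee_rot: [-3.141, -0.0, 1.525]
contact_force: [-0.0, -0.3, 0.9]
finger_gap: 0.0398
grip_force: 0.0
```

>>> send_rows(plan=[[0, 0, 0, 0, 0, 0, 0.03], [0, 0, 0, 0, 0, 0, 0.02], [0, 0, 0, 0, 0, 0, 0.015], [0, 0, 0, 0, 0, 0, 0.015], [0, 0, 0, 0, 0, 0, 0.015]])

```text
t: 4.05
position: [0.4403, -0.0861, 0.0314]
ee_rot: [-3.141, -0.0, 1.525]
contact_force: [-0.9, 0.5, 1.9]
finger_gap: 0.0243
grip_force: 58.8
```

In the tool's units: 0.197 m is 0.2627, -0.075 m is -0.1, 0.126 rad is 0.0401.

>>> send_rows(plan=[[0, 0, -0.0107, 0, 0, 0, 0.015], [0, 0, -0.0333, 0, 0, 0, 0.015], [0, 0, -0.0667, 0, 0, 0, 0.015], [0, 0, -0.0933, 0, 0, 0, 0.015], [0.0053, 0.0267, -0.1, 0, 0, 0, 0.015], [0.0107, 0.08, -0.1, 0, 0, 0.0095, 0.015], [0.016, 0.1333, -0.1, 0, 0, 0.0191, 0.015], [0.0213, 0.1867, -0.1, 0, 0, 0.0318, 0.015], [0.0227, 0.2267, -0.1, 0, 0, 0.0401, 0.015], [0.0233, 0.2533, -0.1, 0, 0, 0.0401, 0.015], [0.0233, 0.2627, -0.1, 0, 0, 0.0401, 0.015], [0.0233, 0.2627, -0.1, 0, 0, 0.0401, 0.015]])

```text
t: 5.25
position: [0.6385, -0.0775, 0.1062]
ee_rot: [-3.142, -0.0, 1.4]
contact_force: [0.3, -0.3, -0.9]
finger_gap: 0.0242
grip_force: 59.0
```

```bash
python3 -c "
from h import *
rel(.638,-.0775,.032,80.2)
m=arm.camera_model('wrist');i=arm.snapshot('wrist');cv2.imwrite('pics/w2.png',i)
z=arm.get_state()['position'][2]+.032
for c,s in blobs(i,*GREEN,100):print(c,s[4],plane(m,c,z))
"
```

```text
t 5.25 pos [ 0.6385 -0.0775  0.1062] rpy [-3.1415 -0.      1.3996] gap 0.0242 F [ 0.3 -0.3 -0.9]
rel -0.0 -0.0005 0.0742 turn z -0.0001
[320.75567261 288.56726094] 2468 [ 0.63994069 -0.07751004  0.13805739]
[ 68.03078556 341.38535032] 942 [ 0.52725536 -0.08521155  0.13805739]
```

View pics/w2.png

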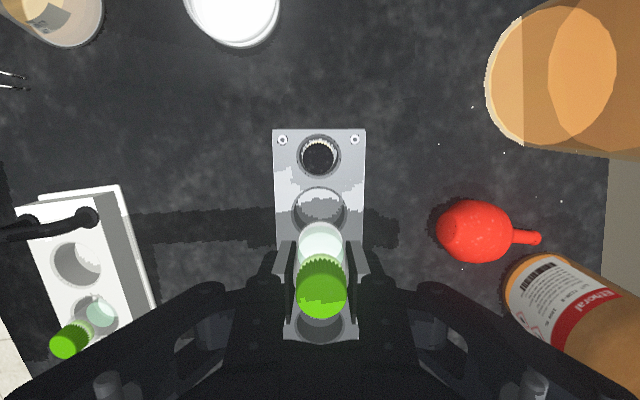

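The wrist view shows sample 1 held upright with its cap at (321,288). The blank is at (319,155), the target well's rim is at about (320,209) and the next well is at about (320,322). I check the target's position from this view.

```bash
python3 -c "
from h import *
m=arm.camera_model('wrist')
print(plane(m,(320,209),.03),plane(m,(319,154.5),.03))
for P in((.638,-.0775,.03),(.6445,-.0361,.03),(.6297,-.1249,.03)):print(proj(m,P))
"
```

```text
[ 0.63833545 -0.0749464   0.03      ] [ 0.64441122 -0.03567155  0.03      ]
[320.14167946 212.36103213]
[319.22912497 155.08390432]
[319.99800331 271.6561436 ]
```

In the tool's units: 0.0745 m is 0.0993, 0.073 m is 0.0973.

>>> send_rows(plan=[[0, 0, 0.02, 0, 0, 0, 0.015], [0, 0, 0.0467, 0, 0, 0, 0.015], [0, 0, 0.0667, 0, 0, 0, 0.015], [0, 0, 0.08, 0, 0, 0, 0.015], [0, 0, 0.0893, 0, 0, 0, 0.015], [0, 0, 0.0947, 0, 0, 0, 0.015], [0, 0, 0.0973, 0, 0, 0, 0.015], [0, 0, 0.0993, 0, 0, 0, 0.015], [0, 0, 0.0993, 0, 0, 0, 0.015]])

```text
t: 6.2
position: [0.6383, -0.0776, 0.0321]
ee_rot: [3.141, 0.0, 1.399]
contact_force: [-0.3, 0.2, 0.8]
finger_gap: 0.0244
grip_force: 59.0
```

In the tool's units: 0.0012 m is 0.0016, 0.001 m is 0.0013.

>>> send_rows(plan=[[0, 0, 0.0007, 0, 0, 0, 0.015], [0, 0, 0.0013, 0, 0, 0, 0.015], [0, 0, 0.0016, 0, 0, 0, 0.015]])

```text
t: 6.5
position: [0.6384, -0.0777, 0.0313]
ee_rot: [3.141, 0.0, 1.399]
contact_force: [-1.7, -0.2, 5.2]
finger_gap: 0.024
grip_force: 59.5
```

Contact is at z ≈ 0.031, so the vial is on the well floor. I release and go to sample 2.

In the tool's units: -0.085 m is -0.1133, -0.075 m is -0.1.

>>> send_rows(plan=[[0, 0, 0, 0, 0, 0, 0.03], [0, 0, 0, 0, 0, 0, 0.04], [0, 0, 0, 0, 0, 0, 0.05], [0, 0, 0, 0, 0, 0, 0.055], [0, 0, -0.02, 0, 0, 0, 0.055], [0, 0, -0.06, 0, 0, 0, 0.055], [0, 0, -0.1, 0, 0, 0, 0.055], [0, 0, -0.1133, 0, 0, 0, 0.055]])

```text
t: 7.3
position: [0.6401, -0.0779, 0.1188]
ee_rot: [3.136, 0.0, 1.399]
contact_force: [0.4, -0.1, -0.1]
finger_gap: 0.0548
grip_force: 0.0
```

```bash
python3 -c "
from h import *
rel(.4396,-.1337,.032,87.3)
m=arm.camera_model('wrist');i=arm.snapshot('wrist')
for c,s in blobs(i,*GREEN,100):print(c,s[4],plane(m,c,.066))
"
```

```text
t 7.3 pos [ 0.6401 -0.0779  0.1188] rpy [3.1360e+00 1.0000e-04 1.3993e+00] gap 0.0548 F [ 0.4 -0.1 -0.1]
rel -0.0891 -0.1881 0.0868 turn z -0.1243
[316.16093366 222.75921376] 814 [ 0.63883388 -0.07790325  0.066     ]
[ 74.87121212 329.27727273] 660 [ 0.44551001 -0.13006324  0.066     ]
```

In the tool's units: -0.187 m is -0.2493, -0.085 m is -0.1133, -0.124 rad is -0.0395.

>>> send_rows(plan=[[-0.0107, -0.0227, 0, 0, 0, -0.0064, 0.055], [-0.0307, -0.0653, 0, 0, 0, -0.0159, 0.055], [-0.056, -0.1173, 0, 0, 0, -0.0255, 0.055], [-0.08, -0.1693, 0, 0, 0, -0.035, 0.055], [-0.1013, -0.2133, 0, 0, 0, -0.0395, 0.055], [-0.1133, -0.24, 0, 0, 0, -0.0395, 0.055], [-0.118, -0.2493, 0.0067, 0, 0, -0.0395, 0.055], [-0.118, -0.2493, 0.0267, 0, 0, -0.0395, 0.055], [-0.118, -0.2493, 0.0533, 0, 0, -0.0395, 0.055], [-0.118, -0.2493, 0.0733, 0, 0, -0.0395, 0.055], [-0.118, -0.2493, 0.08, 0, 0, -0.0395, 0.055], [-0.118, -0.2493, 0.08, 0, 0, -0.0395, 0.055]])

```text
t: 8.55
position: [0.4386, -0.1325, 0.0544]
ee_rot: [-3.14, -0.001, 1.524]
contact_force: [-0.2, -0.1, 0.4]
finger_gap: 0.0552
grip_force: 0.0
```

```bash
python3 -c "
from h import *
rel(.4396,-.1337,.0315,87.3)
m=arm.camera_model('wrist');i=arm.snapshot('wrist')
for c,s in blobs(i,*GREEN,100):print(c,s[4],plane(m,c,.066))
"
```

```text
t 8.55 pos [ 0.4386 -0.1325  0.0544] rpy [-3.1395e+00 -9.0000e-04  1.5235e+00] gap 0.0552 F [-0.2 -0.1  0.4]
rel -0.0011 0.0011 0.0229 turn z -0.0002
[321.00760719 269.30982019] 1446 [ 0.43995228 -0.13425684  0.066     ]
[320.17919075 337.04046243] 173 [ 0.43782344 -0.17138043  0.066     ]
```

In the tool's units: 0.0225 m is 0.03, 0.001 m is 0.0013.

>>> send_rows(plan=[[-0.0016, 0.0013, 0.0107, 0, 0, 0, 0.055], [-0.0016, 0.0013, 0.024, 0, 0, 0, 0.055], [-0.0016, 0.0013, 0.03, 0, 0, 0, 0.055], [-0.0016, 0.0013, 0.03, 0, 0, 0, 0.05], [-0.0016, 0.0013, 0.03, 0, 0, 0, 0.04], [-0.0016, 0.0013, 0.03, 0, 0, 0, 0.03], [-0.0016, 0.0013, 0.03, 0, 0, 0, 0.02], [-0.0016, 0.0013, 0.03, 0, 0, 0, 0.015], [-0.0016, 0.0013, 0.03, 0, 0, 0, 0.015], [-0.0016, 0.0013, 0.03, 0, 0, 0, 0.015]])

```text
t: 9.6
position: [0.4398, -0.1342, 0.0335]
ee_rot: [3.141, 0.0, 1.523]
contact_force: [-0.7, 0.5, 6.0]
finger_gap: 0.0241
grip_force: 59.0
```

```bash
python3 -c "
from h import *
rel(.6297,-.1249,.107,80.2)"
```

```text
t 9.6 pos [ 0.4398 -0.1342  0.0335] rpy [3.1410e+00 3.0000e-04 1.5233e+00] gap 0.0241 F [-0.7  0.5  6. ]
rel 0.0183 0.1893 -0.0735 turn z 0.1236
```

In the tool's units: 0.1893 m is 0.2524, 0.184 m is 0.2453, 0.124 rad is 0.0395.

>>> send_rows(plan=[[0, 0, -0.0107, 0, 0, 0, 0.015], [0, 0, -0.0333, 0, 0, 0, 0.015], [0, 0, -0.0667, 0, 0, 0, 0.015], [0, 0, -0.0933, 0, 0, 0, 0.015], [0.0053, 0.0267, -0.1, 0, 0, 0, 0.015], [0.0107, 0.08, -0.1, 0, 0, 0.0095, 0.015], [0.016, 0.1333, -0.1, 0, 0, 0.0191, 0.015], [0.0213, 0.1867, -0.1, 0, 0, 0.0318, 0.015], [0.024, 0.2267, -0.1, 0, 0, 0.0395, 0.015], [0.024, 0.2453, -0.1, 0, 0, 0.0395, 0.015], [0.024, 0.2524, -0.1, 0, 0, 0.0395, 0.015], [0.024, 0.2524, -0.1, 0, 0, 0.0395, 0.015]])

```text
t: 10.8
position: [0.6295, -0.125, 0.1078]
ee_rot: [-3.141, -0.0, 1.4]
contact_force: [0.4, -0.4, -1.3]
finger_gap: 0.0241
grip_force: 59.0
```

```bash
python3 -c "
from h import *
rel(.6297,-.1249,.0335,80.2)
m=arm.camera_model('wrist');i=arm.snapshot('wrist')
z=arm.get_state()['position'][2]+.031
for c,s in blobs(i,*GREEN,100):print(c,s[4],plane(m,c,z))
"
```

```text
t 10.8 pos [ 0.6295 -0.125   0.1078] rpy [-3.1409 -0.      1.3996] gap 0.0241 F [ 0.4 -0.4 -1.3]
rel 0.0002 0.0002 0.0743 turn z -0.0002
[319.87592789 153.93743372] 943 [ 0.63981794 -0.07236809  0.13881387]
[321.38357895 285.37178947] 2375 [ 0.63148938 -0.12414216  0.13881387]
[ 75.97293973 340.52644526] 813 [ 0.52110872 -0.13342114  0.13881387]
```

In the tool's units: 0.0755 m is 0.1007, 0.075 m is 0.1.

>>> send_rows(plan=[[0, 0, 0.02, 0, 0, 0, 0.015], [0, 0, 0.0467, 0, 0, 0, 0.015], [0, 0, 0.0667, 0, 0, 0, 0.015], [0, 0, 0.08, 0, 0, 0, 0.015], [0, 0, 0.0893, 0, 0, 0, 0.015], [0, 0, 0.0947, 0, 0, 0, 0.015], [0, 0, 0.0973, 0, 0, 0, 0.015], [0, 0, 0.0989, 0, 0, 0, 0.015], [0, 0, 0.1, 0, 0, 0, 0.015], [0, 0, 0.1007, 0, 0, 0, 0.015]])

```text
t: 11.85
position: [0.6299, -0.1252, 0.0336]
ee_rot: [3.141, 0.0, 1.399]
contact_force: [-1.6, 0.1, 6.5]
finger_gap: 0.0246
grip_force: 59.8
```

Sample 2 is on the floor with 6.5 N of contact. I release, rise and look.

In the tool's units: -0.085 m is -0.1133, -0.075 m is -0.1.

>>> send_rows(plan=[[0, 0, 0, 0, 0, 0, 0.03], [0, 0, 0, 0, 0, 0, 0.04], [0, 0, 0, 0, 0, 0, 0.05], [0, 0, 0, 0, 0, 0, 0.055], [0, 0, -0.02, 0, 0, 0, 0.055], [0, 0, -0.06, 0, 0, 0, 0.055], [0, 0, -0.1, 0, 0, 0, 0.055], [0, 0, -0.1133, 0, 0, 0, 0.055]])

```text
t: 12.65
position: [0.6316, -0.1256, 0.1208]
ee_rot: [3.136, 0.0, 1.399]
contact_force: [0.7, -0.5, 0.2]
finger_gap: 0.055
grip_force: 0.0
```

```bash
python3 -c "
from h import *
rel(.4354,-.1837,.057,87.3)
m=arm.camera_model('wrist');i=arm.snapshot('wrist')
for c,s in blobs(i,*GREEN,100):print(c,s[4],plane(m,c,.066))
"
```

```text
t 12.65 pos [ 0.6316 -0.1256  0.1208] rpy [3.1360e+00 5.0000e-04 1.3994e+00] gap 0.055 F [ 0.7 -0.5  0.2]
rel -0.0907 -0.1834 0.0638 turn z -0.1243
[315.9513382  151.18126521] 822 [ 0.63832613 -0.07944861  0.066     ]
[315.92503177 220.59593393] 787 [ 0.63031167 -0.12477793  0.066     ]
[ 81.19916143 327.63312369] 477 [ 0.44033244 -0.17839685  0.066     ]
```

In the tool's units: -0.182 m is -0.2427, 0.055 m is 0.0733, -0.124 rad is -0.0395.

>>> send_rows(plan=[[-0.0107, -0.0227, 0, 0, 0, -0.0064, 0.055], [-0.0307, -0.0653, 0, 0, 0, -0.0159, 0.055], [-0.056, -0.1173, 0, 0, 0, -0.0255, 0.055], [-0.08, -0.1653, 0, 0, 0, -0.035, 0.055], [-0.1027, -0.208, 0, 0, 0, -0.0395, 0.055], [-0.116, -0.2333, 0, 0, 0, -0.0395, 0.055], [-0.122, -0.2427, 0.0067, 0, 0, -0.0395, 0.055], [-0.122, -0.2427, 0.0267, 0, 0, -0.0395, 0.055], [-0.122, -0.2427, 0.0533, 0, 0, -0.0395, 0.055], [-0.122, -0.2427, 0.0733, 0, 0, -0.0395, 0.055], [-0.122, -0.2427, 0.08, 0, 0, -0.0395, 0.055], [-0.122, -0.2427, 0.08, 0, 0, -0.0395, 0.055]])

```text
t: 13.9
position: [0.4345, -0.1838, 0.0564]
ee_rot: [-3.14, -0.001, 1.524]
contact_force: [0.1, 0.3, -0.2]
finger_gap: 0.055
grip_force: 0.0
```

```bash
python3 -c "
from h import *
rel(.4354,-.1837,.0315,87.3)
m=arm.camera_model('wrist');i=arm.snapshot('wrist')
for c,s in blobs(i,*GREEN,100):print(c,s[4],plane(m,c,.066))
"
```

```text
t 13.9 pos [ 0.4345 -0.1838  0.0564] rpy [-3.1396e+00 -1.1000e-03  1.5235e+00] gap 0.055 F [ 0.1  0.3 -0.2]
rel 0.0001 0.0009 0.0249 turn z -0.0001
[320.02030812 265.03361345] 1428 [ 0.43542887 -0.18429794  0.066     ]
[319.8954608  331.57083906] 727 [ 0.43364089 -0.22094761  0.066     ]
```

In the tool's units: 0.0245 m is 0.0327, 0.018 m is 0.024.

>>> send_rows(plan=[[-0.0007, 0.0011, 0.0107, 0, 0, 0, 0.055], [-0.0007, 0.0011, 0.024, 0, 0, 0, 0.055], [-0.0007, 0.0011, 0.0327, 0, 0, 0, 0.055], [-0.0007, 0.0011, 0.0327, 0, 0, 0, 0.05], [-0.0007, 0.0011, 0.0327, 0, 0, 0, 0.04], [-0.0007, 0.0011, 0.0327, 0, 0, 0, 0.03], [-0.0007, 0.0011, 0.0327, 0, 0, 0, 0.02], [-0.0007, 0.0011, 0.0327, 0, 0, 0, 0.015], [-0.0007, 0.0011, 0.0327, 0, 0, 0, 0.015], [-0.0007, 0.0011, 0.0327, 0, 0, 0, 0.015]])

```text
t: 14.95
position: [0.4355, -0.1849, 0.0336]
ee_rot: [3.141, 0.0, 1.523]
contact_force: [-0.8, 0.2, 6.6]
finger_gap: 0.0241
grip_force: 59.1
```

```bash
python3 -c "
from h import *
rel(.6215,-.1718,.107,80.2)"
```

```text
t 14.95 pos [ 0.4355 -0.1849  0.0336] rpy [3.1410e+00 3.0000e-04 1.5233e+00] gap 0.0241 F [-0.8  0.2  6.6]
rel 0.0219 0.1852 -0.0734 turn z 0.1236
```

In the tool's units: 0.185 m is 0.2467, 0.18 m is 0.24, 0.124 rad is 0.0395.

>>> send_rows(plan=[[0, 0, -0.0107, 0, 0, 0, 0.015], [0, 0, -0.0333, 0, 0, 0, 0.015], [0, 0, -0.0667, 0, 0, 0, 0.015], [0, 0, -0.0933, 0, 0, 0, 0.015], [0.008, 0.0267, -0.1, 0, 0, 0, 0.015], [0.016, 0.08, -0.1, 0, 0, 0.0095, 0.015], [0.0227, 0.1333, -0.1, 0, 0, 0.0191, 0.015], [0.0267, 0.1867, -0.1, 0, 0, 0.0318, 0.015], [0.0293, 0.224, -0.1, 0, 0, 0.0395, 0.015], [0.0293, 0.24, -0.1, 0, 0, 0.0395, 0.015], [0.0293, 0.2467, -0.1, 0, 0, 0.0395, 0.015], [0.0293, 0.2467, -0.1, 0, 0, 0.0395, 0.015]])

```text
t: 16.15
position: [0.6203, -0.1715, 0.1078]
ee_rot: [-3.14, -0.0, 1.4]
contact_force: [-0.6, 0.1, -0.3]
finger_gap: 0.0244
grip_force: 59.0
```

```bash
python3 -c "
from h import *
rel(.6215,-.1718,.0335,80.2)
m=arm.camera_model('wrist');i=arm.snapshot('wrist')
z=arm.get_state()['position'][2]+.031
for c,s in blobs(i,*GREEN,100):print(c,s[4],plane(m,c,z))
"
```

```text
t 16.15 pos [ 0.6203 -0.1715  0.1078] rpy [-3.1399e+00 -1.0000e-04  1.3997e+00] gap 0.0244 F [-0.6  0.1 -0.3]
rel -0.0001 0.0013 0.0743 turn z -0.0
[322.0077187   69.10291595] 1166 [ 0.63607575 -0.09105798  0.13876753]
[321.86348862 154.16576381] 923 [ 0.63124466 -0.11902897  0.13876753]
[321.34327731 284.75168067] 2380 [ 0.62227112 -0.17030584  0.13876753]
[ 82.63525092 336.52386781] 817 [ 0.51562957 -0.17840626  0.13876753]
```

In the tool's units: 0.0755 m is 0.1007, 0.075 m is 0.1.

>>> send_rows(plan=[[0, 0.0004, 0.02, 0, 0, 0, 0.015], [0, 0.0004, 0.0467, 0, 0, 0, 0.015], [0, 0.0004, 0.0667, 0, 0, 0, 0.015], [0, 0.0004, 0.08, 0, 0, 0, 0.015], [0, 0.0004, 0.0893, 0, 0, 0, 0.015], [0, 0.0004, 0.0947, 0, 0, 0, 0.015], [0, 0.0004, 0.0973, 0, 0, 0, 0.015], [0, 0.0004, 0.0989, 0, 0, 0, 0.015], [0, 0.0004, 0.1, 0, 0, 0, 0.015], [0, 0.0004, 0.1007, 0, 0, 0, 0.015]])

```text
t: 17.2
position: [0.6219, -0.1717, 0.0336]
ee_rot: [3.141, 0.0, 1.399]
contact_force: [-2.0, 0.4, 7.0]
finger_gap: 0.0239
grip_force: 59.8
```

In the tool's units: -0.085 m is -0.1133, -0.075 m is -0.1.

>>> send_rows(plan=[[0, 0, 0, 0, 0, 0, 0.03], [0, 0, 0, 0, 0, 0, 0.04], [0, 0, 0, 0, 0, 0, 0.05], [0, 0, 0, 0, 0, 0, 0.055], [0, 0, -0.02, 0, 0, 0, 0.055], [0, 0, -0.06, 0, 0, 0, 0.055], [0, 0, -0.1, 0, 0, 0, 0.055], [0, 0, -0.1133, 0, 0, 0, 0.055]])

```text
t: 18.0
position: [0.6235, -0.1723, 0.1208]
ee_rot: [3.136, 0.001, 1.399]
contact_force: [0.4, -1.2, 0.0]
finger_gap: 0.0553
grip_force: 0.0
```

```bash
python3 -c "
from h import *
rel(.4325,-.2276,.057,87.3)
m=arm.camera_model('wrist');i=arm.snapshot('wrist')
for c,s in blobs(i,*GREEN,100):print(c,s[4],plane(m,c,.066))
"
```

```text
t 18.0 pos [ 0.6235 -0.1723  0.1208] rpy [3.1361e+00 9.0000e-04 1.3993e+00] gap 0.0553 F [ 0.4 -1.2  0. ]
rel -0.0871 -0.1788 0.0638 turn z -0.1244
[315.72060302  72.01809045] 995 [ 0.63821326 -0.08007223  0.066     ]
[315.8617284  151.57777778] 810 [ 0.63014192 -0.12634714  0.066     ]
[315.61519303 219.26276463] 803 [ 0.62218438 -0.17048656  0.066     ]
[ 86.38028169 323.61770624] 497 [ 0.43760139 -0.2223348   0.066     ]
```

In the tool's units: -0.1775 m is -0.2367, -0.171 m is -0.228, -0.124 rad is -0.0395.

>>> send_rows(plan=[[-0.0107, -0.0227, 0, 0, 0, -0.0064, 0.055], [-0.0307, -0.0653, 0, 0, 0, -0.0159, 0.055], [-0.056, -0.1173, 0, 0, 0, -0.0255, 0.055], [-0.08, -0.1653, 0, 0, 0, -0.035, 0.055], [-0.1, -0.2053, 0, 0, 0, -0.0395, 0.055], [-0.112, -0.228, 0, 0, 0, -0.0395, 0.055], [-0.1167, -0.2367, 0.0067, 0, 0, -0.0395, 0.055], [-0.1167, -0.2367, 0.0267, 0, 0, -0.0395, 0.055], [-0.1167, -0.2367, 0.0533, 0, 0, -0.0395, 0.055], [-0.1167, -0.2367, 0.0733, 0, 0, -0.0395, 0.055], [-0.1167, -0.2367, 0.08, 0, 0, -0.0395, 0.055], [-0.1167, -0.2367, 0.08, 0, 0, -0.0395, 0.055]])

```text
t: 19.25
position: [0.4321, -0.2272, 0.0565]
ee_rot: [-3.14, -0.001, 1.524]
contact_force: [-0.8, 1.0, 0.1]
finger_gap: 0.0551
grip_force: 0.0
```

```bash
python3 -c "
from h import *
rel(.4325,-.2276,.0315,87.3)
m=arm.camera_model('wrist');i=arm.snapshot('wrist')
for c,s in blobs(i,*GREEN,100):print(c,s[4],plane(m,c,.066))
"
```

```text
t 19.25 pos [ 0.4321 -0.2272  0.0565] rpy [-3.1404e+00 -1.0000e-03  1.5235e+00] gap 0.0551 F [-0.8  1.   0.1]
rel -0.0003 0.0004 0.025 turn z -0.0001
[319.66887417 264.31721854] 1510 [ 0.43293088 -0.22746897  0.066     ]
```

In the tool's units: 0.0245 m is 0.0327, -0.0004 m is -0.0005.

>>> send_rows(plan=[[-0.0005, 0.0005, 0.0107, 0, 0, 0, 0.055], [-0.0005, 0.0005, 0.024, 0, 0, 0, 0.055], [-0.0005, 0.0005, 0.0327, 0, 0, 0, 0.055], [-0.0005, 0.0005, 0.0327, 0, 0, 0, 0.05], [-0.0005, 0.0005, 0.0327, 0, 0, 0, 0.04], [-0.0005, 0.0005, 0.0327, 0, 0, 0, 0.03], [-0.0005, 0.0005, 0.0327, 0, 0, 0, 0.02], [-0.0005, 0.0005, 0.0327, 0, 0, 0, 0.015], [-0.0005, 0.0005, 0.0327, 0, 0, 0, 0.015], [-0.0005, 0.0005, 0.0327, 0, 0, 0, 0.015]])

```text
t: 20.3
position: [0.4322, -0.2281, 0.0336]
ee_rot: [3.141, 0.0, 1.523]
contact_force: [-0.6, -0.4, 5.7]
finger_gap: 0.0244
grip_force: 59.2
```

```bash
python3 -c "
from h import *
rel(.6135,-.2190,.115,80.2)"
```

```text
t 20.3 pos [ 0.4322 -0.2281  0.0336] rpy [3.1410e+00 4.0000e-04 1.5233e+00] gap 0.0244 F [-0.6 -0.4  5.7]
rel 0.0177 0.1806 -0.0814 turn z 0.1236
```

In the tool's units: 0.1805 m is 0.2407, -0.09 m is -0.12, 0.03 rad is 0.0095.

>>> send_rows(plan=[[0, 0, -0.0107, 0, 0, 0, 0.015], [0, 0, -0.0333, 0, 0, 0, 0.015], [0, 0, -0.0667, 0, 0, 0, 0.015], [0, 0, -0.1067, 0, 0, 0, 0.015], [0.02, 0.02, -0.12, 0, 0, 0, 0.015], [0.04, 0.06, -0.12, 0, 0, 0.0095, 0.015], [0.0467, 0.1133, -0.12, 0, 0, 0.0191, 0.015], [0.04, 0.1667, -0.12, 0, 0, 0.0318, 0.015], [0.0293, 0.2067, -0.12, 0, 0, 0.0395, 0.015], [0.024, 0.232, -0.12, 0, 0, 0.0395, 0.015], [0.024, 0.2407, -0.1133, 0, 0, 0.0395, 0.015], [0.024, 0.2407, -0.1067, 0, 0, 0.0395, 0.015]])

```text
t: 21.5
position: [0.6134, -0.2183, 0.1125]
ee_rot: [-3.141, -0.0, 1.4]
contact_force: [-0.1, 0.2, -0.2]
finger_gap: 0.024
grip_force: 59.0
```

```bash
python3 -c "
from h import *
rel(.6135,-.2190,.0335,80.2)
m=arm.camera_model('wrist');i=arm.snapshot('wrist')
z=arm.get_state()['position'][2]+.031
for c,s in blobs(i,*GREEN,100):print(c,s[4],plane(m,c,z))
"
```

```text
t 21.5 pos [ 0.6134 -0.2183  0.1125] rpy [-3.1411e+00 -2.0000e-04  1.3996e+00] gap 0.024 F [-0.1  0.2 -0.2]
rel -0.0006 0.0002 0.079 turn z -0.0002
[319.68539326  70.48220974] 1068 [ 0.62836313 -0.13803157  0.14230782]
[319.88504464 152.35714286] 896 [ 0.62373248 -0.16524567  0.14230782]
[321.06723044 285.29978858] 2365 [ 0.61509838 -0.21805782  0.14230782]
```

In the tool's units: 0.08 m is 0.1067, 0.0795 m is 0.106.

>>> send_rows(plan=[[-0.0004, 0, 0.02, 0, 0, 0, 0.015], [-0.0004, 0, 0.0467, 0, 0, 0, 0.015], [-0.0004, 0, 0.0707, 0, 0, 0, 0.015], [-0.0004, 0, 0.0853, 0, 0, 0, 0.015], [-0.0004, 0, 0.0947, 0, 0, 0, 0.015], [-0.0004, 0, 0.1007, 0, 0, 0, 0.015], [-0.0004, 0, 0.1033, 0, 0, 0, 0.015], [-0.0004, 0, 0.1049, 0, 0, 0, 0.015], [-0.0004, 0, 0.106, 0, 0, 0, 0.015], [-0.0004, 0, 0.1067, 0, 0, 0, 0.015]])

```text
t: 22.55
position: [0.6136, -0.219, 0.0336]
ee_rot: [3.141, 0.0, 1.399]
contact_force: [-0.2, -0.4, 4.9]
finger_gap: 0.0243
grip_force: 59.5
```

In the tool's units: -0.16 m is -0.2133, -0.15 m is -0.2.

>>> send_rows(plan=[[0, 0, 0, 0, 0, 0, 0.03], [0, 0, 0, 0, 0, 0, 0.04], [0, 0, 0, 0, 0, 0, 0.05], [0, 0, 0, 0, 0, 0, 0.055], [0, 0, -0.02, 0, 0, 0, 0.055], [0, 0, -0.06, 0, 0, 0, 0.055], [0, 0, -0.1067, 0, 0, 0, 0.055], [0, 0, -0.16, 0, 0, 0, 0.055], [0, -0.0533, -0.2, 0, 0, 0, 0.055], [0, -0.1067, -0.2133, 0, 0, 0, 0.055], [0, -0.1333, -0.2133, 0, 0, 0, 0.055], [0, -0.1333, -0.2133, 0, 0, 0, 0.055]])

```text
t: 23.75
position: [0.5117, -0.2009, 0.1951]
ee_rot: [-3.142, 0.0, 1.399]
contact_force: [-0.4, -0.3, -0.2]
finger_gap: 0.0549
grip_force: 0.0
```

```bash
python3 -c "
from h import *
i=arm.snapshot('wrist');j=arm.snapshot('scene');print(arm.get_state()['t'])
cv2.imwrite('pics/f.png',np.vstack([cv2.resize(i,(440,275)),cv2.resize(j[150:300,220:460],(440,275))]))
m=arm.camera_model('wrist')
for c,s in blobs(i,*GREEN,60):print(c,s[4],plane(m,c,.066))
"
```

```text
23.85
[447.14477612  25.42089552] 670 [ 0.63968511 -0.08211312  0.066     ]
[441.27121464  87.13643927] 601 [ 0.63124415 -0.12798375  0.066     ]
[436.38387716 142.71401152] 521 [ 0.62356853 -0.17281512  0.066     ]
[431.52542373 195.82838983] 472 [ 0.61561255 -0.21939981  0.066     ]
```

View pics/f.png

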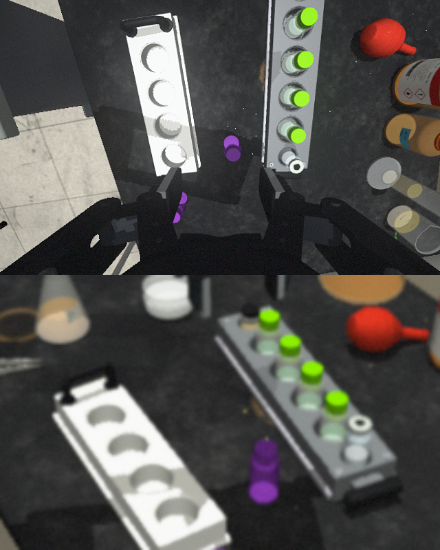

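All four samples stand upright in the carrier wells. In the composite their caps are at (309,17), (305,60), (301,99) and (297,135), between the blank and the check standard. The rack is empty and the purple vials still stand.

```bash
python3 -c "
from workcell import arm
print(arm.hand_in())"
```

```text
the job is handed in; nothing more can be done
None
```

All four samples were moved to the carrier in order, with sample 1 next to the blank and sample 4 next to the check standard, and the job was handed in at about 24 s of the 83 s allowed.

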